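# Fit a cartridge fuse with self-closing tweezers

## Task

Take the self-closing tweezers from their stand and with them fit the small spare fuse from the tray into the empty pair of clips in the open power module: press it gently home until it has snapped into both clips and lies level. Then put the tweezers back upright in their stand. Handle the fuse only with the tweezers, never with the gripper's fingers, do not force it, and leave the two thick fuses and everything else on the bench where they are.

Things in the scene. Friction and masses are not known exactly. Their poses are not given: they have to be found in the camera images.
- tw_grip (a point): Self-closing steel tweezers hanging tips down in the stand. Point: midway between the two black ribbed hand grips; z up to the riveted tail (top 46 mm above), y the squeeze direction. Grips 36 mm over their outer faces at rest, 13 mm wide (x), 32 mm tall. Black finger guards, 42 mm across, tops 24 mm below: pushed hard, the tweezers slide up in the fingers until the guards meet them.
- tw_jaw (a point): Middle of the tweezers' jaws, 72 mm below tw_grip along their z, where the axis of a gripped fuse lies, along x. Jaws 14 mm wide (x), hollowed for a round fuse, ends 5 mm below this point; shut, they are 10 mm over their outsides (y).
- leaf_a (a joint): Jaw opening, rad: 0 shut, 0.02 on the small fuse, 0.076 fully open (17 mm between jaws, 27 mm outside). The leaves cross, so squeezing opens: from 36 to about 28 mm over the grips (to 13 N) only the grips yield, jaws stay shut; on to a stop at about 19.5 mm (20 N) the jaws part along y. Let out to 30-33 mm they close and grip, with the tweezers still held lightly.
- fuse_mid (a point): The spare fuse to fit: white ceramic cartridge, steel caps, 10.3 mm diameter, 38 mm long, the thinnest of three in the grey tray. Point at its centre; x along its axis, z up. It lies 13 mm above the table in notches of two ribs, 25 mm clear between the ribs, tray floor 10 mm below its axis. The thick fuses lie beside it, rows 34 mm apart, in any order.
- clips_seat (a point): Where the fuse's centre must come to rest in the empty one of three black fuse bases (side by side, 34 mm apart, the others hold fuses) in the open aluminium power module, walls 44 mm high. 35 mm above the table; x along the fuse axis, z up. Brass spring clips 14.5 mm to each side along x, 9 mm wide, leave 20 mm free for the jaws; the base is 9 mm below.
- fuse_base: The base with the empty clips; origin 25.5 mm under clips_seat, same axes. The clips' flared mouths reach 9 mm above clips_seat. Lowered in, the fuse first rests on the flares about 7 mm too high; a push of about 10 N takes it past the spring lips 3 mm above its seat, then the force drops and it stops on the clip floor.
- fuse: The same fuse; origin at its underside, 5.15 mm under fuse_mid.
- tweezers: The same tweezers, 123 mm tall, 80 g; origin at tw_grip.
- stand_slot (a point): Aluminium tool stand, 60 x 64 mm, on a grey foot. Point: centre of the slot mouth in its top, 58 mm above the table; slot 24 mm (x) by 29 mm (y), 53 mm deep. The tweezers hang in it tips down by the finger guards, grip point 27 mm above this point, same heading.
- bigfuse1_mid (a point): Thick fuse in the tray, 14.2 mm diameter, 51 mm long, centre; not to be moved.
- bigfuse2_mid (a point): Thick fuse in the tray, 14.2 mm diameter, 51 mm long, centre; not to be moved.
- screwdriver_mid (a point): Screwdriver lying on the bench, 170 mm long; not to be moved.
- spool_mid (a point): Spool, 54 mm diameter, 46 mm high, centre; not to be moved.
- drive_mid (a point): Disk drive in its sled, 160 x 104 x 26 mm, centre; not to be moved.

How it is judged:
On the way:
1. the tweezers hold the small fuse clear above the tray (contact force between tweezers and fuse above 0.8 N and height (world z) of fuse_mid above 0.055 m), for 0.2 s.
At the end, for the whole second after the job is handed in: The small fuse lies home in the empty clips (height -2 to +1.5 mm, along within 5 mm, across within 2 mm, axis within 0.06 rad), the tweezers hang upright in the stand's slot (within 9 mm, height 22 to 33 mm over the mouth, tilt under 0.14 rad), both at rest (z of fuse_mid in the frame of clips_seat between -0.002 and 0.0015 m and x of fuse_mid in the frame of clips_seat between -0.005 and 0.005 m and y of fuse_mid in the frame of clips_seat between -0.002 and 0.002 m and angle between the x axis of fuse_mid and the x axis of clips_seat, either way round below 0.06 rad and horizontal distance between tw_grip and stand_slot below 0.009 m and z of tw_grip in the frame of stand_slot between 0.022 and 0.033 m and angle between tw_grip's own z axis and vertical below 0.14 rad and linear speed of each of fuse, tweezers below 0.02 m/s); the robot touches nothing.
It fails at once if the fuse is touched by the gripper's fingers (contact force between the fingers and fuse above 0.3 N).
It fails at once if the fuse is forced: its contact forces on the fuse base (push and clip squeeze together) add up to over 32 N (contact force between fuse and fuse_base above 32 N).
It fails at once if a thick fuse is shifted by over 8 mm (distance of any of bigfuse1_mid, bigfuse2_mid from where it was at the start of the episode above 0.008 m).
It fails at once if something else on the bench is shifted by over 20 mm (distance of any of screwdriver_mid, spool_mid, drive_mid from where it was at the start of the episode above 0.02 m).
It also fails if it takes over 64 s, if anything falls off the work surface, if the arm or the gripper's body presses on something with over 40 N, if the wrist force passes 120 N, or if a joint passes its speed limit or range.

## Robot

A 6-joint arm with a two-finger parallel gripper is mounted at the origin on the work surface. World frame = base frame: x ahead of the robot, y to its left, z up, the work surface at z = 0. Lengths are in m, angles in rad, forces in N, time in s.
With the tool pointing down it reaches from about 0.35 to 0.975 m from the base axis. Payload 4.9 kg.
Tool frame: the origin (TCP) lies where the fingers leave the gripper's body, on its centre line; the fingertips stand 73 mm ahead of it and the grasp point (between the pads) lies 54 mm ahead of it; z points along the fingers, y is the direction in which the jaws open and shut (so a half turn about z gives the same grasp; the last joint's range is limited). The gripper opens to 85 mm and grips with 20 to 120 N. Pads are 22 mm wide; open, the fingers measure 114 mm over their backs; the gripper's body (76 mm by 85 mm) begins 54 mm behind the grasp point. The pads swing forward as they close: fully open they stand 13 mm farther back than shut.
Start: joints at [-1.249, 0.053, 1.613, -0, 1.476, -0.119], TCP at [0.267, -0.565, 0.304] pointing down, gripper open.
Joint ranges: [-3.01, 3.01], [-1.01, 2.22], [0.06, 2.58], [-1.02, 4.17], [0.09, 2.62], [-3.14, 3.14]. Speed limits (rad/s): [2.57, 2.57, 3.14, 3.14, 3.14, 3.14].

## Interface

Orientations are given as a rotation vector (axis times angle).
In Python, from station import monitor, vision, workorder gives the robot as it stands.
- The arm moves only by the tool arm_command, never from a script. Its argument "rows" is text: rows parted by semicolons, each of 6 numbers parted by spaces: the shift along the world's x, y, z in mm, then the turn, a rotation vector about the world's x, y, z in degrees. In form: tx ty tz wx wy wz; .... A call has 1 to 12 rows; each row is the pose to reach, as a shift and turn from the pose measured when the call began; what a row does not reach only later rows make up. A row lasts 1/8 s, in which the tool goes at most 62.5 mm and 10.7 degrees, less where a joint would pass 70% of its speed; a pose out of reach is approached as far as the arm can. A call with a gripper value outside its range is refused whole. "jaw" is the opening, from 0 (shut) to 1 (fully open), set as the call begins (left out, the last holds). The fingers move at their own pace and stop on an object; "squeeze" is the grip in N (left out, the last holds). Time passes only in rows, so rows that repeat a pose let the fingers close. It gives the time, the measured TCP pose, the force and the opening at its end, in the units of the state.
- monitor.get_obs(): the state, without advancing time (a new reading comes with each control period).
- vision.get_image(name): name is "side" or "top"; returns a dict with "frame" (420x560x3 uint8, red, green, blue), "vfov" (degrees; the focal length in pixels is half the picture's height over the tangent of half this angle, whatever the lens; pixels are square), "cx", "cy" (the principal point, pixels), "R" (3x3) and "t" (3): a world point X has camera coordinates R X + t. Camera axes: x right, y down, z forward; pixel columns grow to the right and rows downward; lengths in m; the calibration is good to about 2 mm. A picture is of the moment at which its call begins. There is no depth.
- workorder.finish_job(): hands the job in, once; it reports no verdict.
The state is a dict: "t": time; "q": joint angles; "dq": joint speeds; "effort": joint torques, N m; "tool_pos": TCP position; "tool_rot": TCP orientation; "contact_force": force on the tool from outside, world axes, zero at the start; "wrist_torque": the same for the moment, N m; "opening": finger opening in m.
Only numpy, scipy, OpenCV 4.12 (cv2) and the standard library are available. Lean on these libraries where they do the work, as an engineer would, in place of code of your own. Each camera call takes 0.05 s, during which the arm holds its last target. There are 200 camera calls.

## Working session

There is one attempt and no reset: what is moved stays moved. The work goes in short steps, Python scripts to look and compute and a tool call to move; the robot and the scene stay as the last step left them, time stands still between calls to the robot, and variables do not carry over. Pictures are saved under pics/ and viewed, about 8 in all and at most 12, crops included, and the job is handed in when it is done.

Besides the shell and the picture viewer there is one more tool, called after "Call:" as name(argument=value, ...) on one line, values as JSON. arm_command: Moves the arm, as the interface text tells. Its arguments: {"type":"object","properties":{"rows":{"type":"string"},"jaw":{"type":"number"},"squeeze":{"type":"number"}},"required":["rows"]}

```bash
ls; mkdir -p pics; cat > h.py <<'E'
import numpy as np, cv2
from station import monitor, vision, workorder
def grab(name, fn=None):
    d=vision.get_image(name)
    if fn: cv2.imwrite('pics/'+fn, d['frame'][:,:,::-1])
    return d
def ray(d,u,v):
    f=d['frame'].shape[0]/2/np.tan(np.radians(d['vfov'])/2)
    R=np.array(d['R']);t=np.array(d['t'])
    return -R.T@t, R.T@np.array([(u-d['cx'])/f,(v-d['cy'])/f,1.])
def onz(d,u,v,z):
    c,r=ray(d,u,v); return c+r*(z-c[2])/r[2]
def proj(d,X):
    f=d['frame'].shape[0]/2/np.tan(np.radians(d['vfov'])/2)
    p=np.array(d['R'])@np.array(X)+np.array(d['t']); return p[:2]/p[2]*f+[d['cx'],d['cy']]
E
python3 - <<'E'
from h import *
for n in('top','side'):
    d=grab(n,n+'0.png'); print(n,d['vfov'],d['cx'],d['cy'],(-np.array(d['R']).T@d['t']).round(3),np.round(d['R'],3).tolist(),{k:v for k,v in d.items() if k not in('frame','R','t')})
print(monitor.get_obs())
E
```

```text
pics
top 47.44607339161712 284.50512070025474 219.30250330002863 [0.446 0.021 1.156] [[0.025, -1.0, -0.006], [-0.996, -0.025, -0.083], [0.083, 0.008, -0.997]] {'vfov': 47.44607339161712, 'cx': 284.50512070025474, 'cy': 219.30250330002863}
side 47.622896712268734 274.56976390362166 211.76940145683605 [0.224 0.634 0.937] [[-0.908, -0.419, -0.016], [-0.307, 0.69, -0.655], [0.285, -0.59, -0.755]] {'vfov': 47.622896712268734, 'cx': 274.56976390362166, 'cy': 211.76940145683605}
{'t': 0.1, 'q': array([-1.24899007e+00,  5.33078862e-02,  1.61416257e+00, -4.58226520e-06,
        1.47602727e+00, -1.18973791e-01]), 'dq': array([-0.00172613, -0.00118476, -0.00169265, -0.00015633, -0.00077929,
       -0.00022826]), 'effort': array([ 1.39289564e-04, -3.94899201e+01, -3.71364105e+01, -1.01322175e-04,
        3.90475325e-03, -7.10531495e-06]), 'tool_pos': array([ 0.2665285 , -0.56483823,  0.30277176]), 'tool_rot': array([-3.06375547e+00, -6.86370737e-01,  3.09907648e-04]), 'contact_force': array([ 0.17401662, -0.50923221,  0.23655336]), 'wrist_torque': array([ 0.02013306,  0.00013088, -0.08783537]), 'opening': 0.08547547968170477}
```

View pics/top0.png

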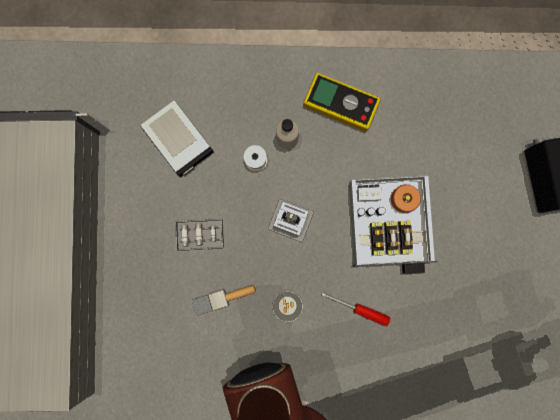

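View pics/side0.png

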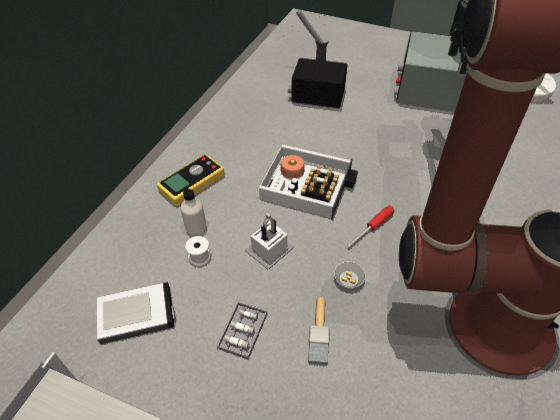

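The top view shows the tray at (200,235), the stand with tweezers at (291,218) and the module at (393,222), with its three bases at about (377/392/407,238). I need enlarged crops.

```bash
python3 - <<'E'
from h import *
t=cv2.imread('pics/top0.png');s=cv2.imread('pics/side0.png')
def c(im,x,y,w,h,W,H): return cv2.resize(im[y:y+h,x:x+w],(W,H),interpolation=cv2.INTER_CUBIC)
a=np.hstack([c(t,170,210,60,50,360,300),c(t,355,210,80,60,400,300)])
b=np.hstack([c(t,265,193,60,50,360,300),c(s,290,150,80,60,400,300)])
cv2.imwrite('pics/crop1.png',np.vstack([a,b]))
E
```

```text
(no output)
```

View pics/crop1.png

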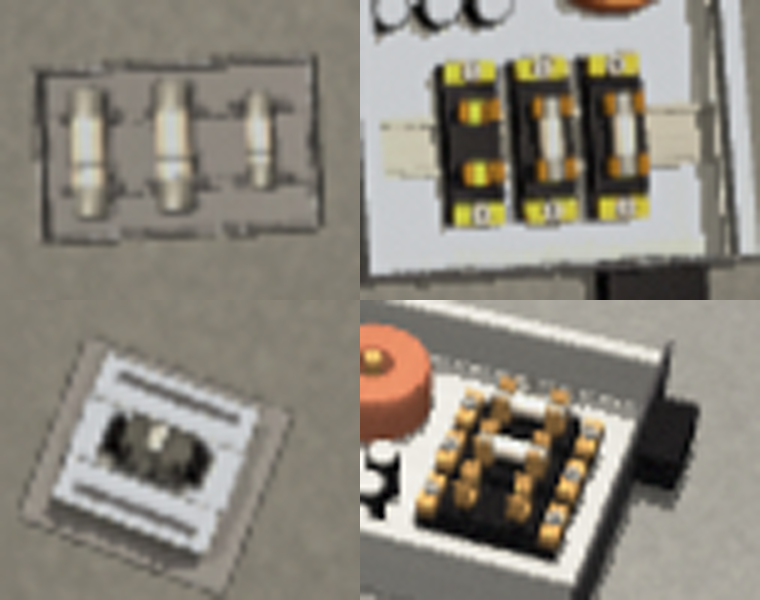

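Crop: the small fuse is the rightmost in the tray, about (213,233) in the top view. The empty base is the leftmost, about (378,238) in the top view. The tweezers sit in the stand's slot, turned about -17° in the picture. Now measuring with masks.

```bash
cat > m.py <<'E'
from h import *
K=8
def comps(d,x,y,w,h,fn,amin=150):
    im=cv2.resize(d['frame'][y:y+h,x:x+w],None,fx=K,fy=K,interpolation=cv2.INTER_CUBIC)
    hsv=cv2.cvtColor(im,cv2.COLOR_RGB2HSV).astype(int)
    m=fn(im.astype(int),hsv).astype(np.uint8)
    out=[]
    for c in cv2.findContours(m,cv2.RETR_EXTERNAL,cv2.CHAIN_APPROX_NONE)[0]:
        if cv2.contourArea(c)<amin: continue
        M=cv2.moments(c); b=lambda p:(np.array(p)+.5)/K-.5+[x,y]
        (rc,rs,ra)=cv2.minAreaRect(c)
        out.append(dict(c=b([M['m10']/M['m00'],M['m01']/M['m00']]),r=b(rc),box=b(cv2.boxPoints((rc,rs,ra))),a=M['m00']/K/K,s=np.array(rs)/K,bb=np.r_[b(c.reshape(-1,2).min(0)),b(c.reshape(-1,2).max(0))]))
    return out
def tri(d1,p1,d2,p2):
    c1,r1=ray(d1,*p1);c2,r2=ray(d2,*p2)
    a=np.linalg.lstsq(np.c_[r1,-r2],c2-c1,rcond=None)[0]
    A=c1+a[0]*r1;B=c2+a[1]*r2
    return (A+B)/2,np.linalg.norm(A-B)
E
python3 - <<'E'
from m import *
np.set_printoptions(precision=4,suppress=True)
t=grab('top');s=grab('side')
bright=lambda i,h:h[:,:,2]>170
white=lambda i,h:(h[:,:,2]>150)&(h[:,:,1]<60)
brass=lambda i,h:(h[:,:,1]>110)&(h[:,:,2]>110)
black=lambda i,h:h[:,:,2]<60
P=lambda L:[print(o['c'].round(1),'rect',o['r'].round(1),o['s'].round(1),'a',o['a'].round(1),'bb',o['bb'].round(1)) for o in L]
for v in(150,165,180):
  print('tray top',v);P(comps(t,172,215,55,40,lambda i,h:h[:,:,2]>v))
  print('tray side',v);P(comps(s,218,303,50,55,lambda i,h:h[:,:,2]>v))
print('brass top');P(comps(t,366,215,50,45,brass))
print('black top');P(comps(t,366,215,50,45,black))
print('brass side');P(comps(s,298,160,50,45,brass))
print('slot top black');P(comps(t,274,203,38,33,lambda i,h:h[:,:,2]<110))
print('stand top white');P(comps(t,268,196,48,46,lambda i,h:(h[:,:,2]>165)&(h[:,:,1]<40)))
E
```

```text
tray top 150Traceback (most recent call last):
  File "<stdin>", line 10, in <module>
  File "<stdin>", line 8, in <lambda>
AttributeError: 'float' object has no attribute 'round'
```

```bash
cat > p.py <<'E'
from m import *
np.set_printoptions(precision=4,suppress=True)
brass=lambda i,h:(h[:,:,1]>110)&(h[:,:,2]>110)
black=lambda i,h:h[:,:,2]<60
P=lambda L:[print(o['c'].round(1),'rect',o['r'].round(1),o['s'].round(1),'a',round(o['a'],1),'bb',o['bb'].round(1)) for o in L]
E
python3 - <<'E'
from p import *
t=grab('top');s=grab('side')
for v in(150,165,180):
  print('tray top',v);P(comps(t,172,215,55,40,lambda i,h:h[:,:,2]>v))
  print('tray side',v);P(comps(s,218,303,50,55,lambda i,h:h[:,:,2]>v))
print('brass top');P(comps(t,366,215,50,45,brass))
print('black top');P(comps(t,366,215,50,45,black))
print('brass side');P(comps(s,298,160,50,45,brass))
print('slot top black');P(comps(t,274,203,38,33,lambda i,h:h[:,:,2]<110))
print('stand top white');P(comps(t,268,196,48,46,lambda i,h:(h[:,:,2]>165)&(h[:,:,1]<40)))
E
```

```text
tray top 150
[212.4 232.6] rect [212.2 232.8] [15.4  4.4] a 42.0 bb [210.1 225.1 214.4 240.4]
[183.9 234.9] rect [183.9 234.8] [21.   5.4] a 79.8 bb [181.2 224.3 186.6 245.3]
[198.  233.7] rect [198.1 233.7] [21.2  5.9] a 82.0 bb [195.2 223.1 201.1 244.3]
tray side 150
[244.7 352.9] rect [244.7 353.1] [6.6 4.1] a 19.3 bb [241.8 350.1 248.3 355.4]
[225.1 354.7] rect [229.4 353.3] [23.6  8.2] a 92.2 bb [217.6 349.2 241.2 357.4]
[234.6 349.4] rect [235.  349.3] [13.3  4.5] a 38.2 bb [228.1 345.9 240.7 353.4]
[234.2 338.6] rect [235.2 340.6] [24.2 23.2] a 260.3 bb [219.6 325.1 247.3 348.3]
[261.4 343. ] rect [258.2 336.1] [42.6 18.5] a 390.9 bb [248.9 314.8 267.4 357.4]
[247. 322.] rect [244.1 326.4] [28.8 39. ] a 489.1 bb [229.9 305.2 264.3 349.7]
[258.8 305.3] rect [254.8 306.6] [ 8.1 25.4] a 106.6 bb [242.1 302.6 267.4 310.7]
[224.  316.1] rect [227.2 322.1] [19.2 39. ] a 395.7 bb [217.6 302.6 236.8 341.6]
tray top 165
[184.1 240.3] rect [183.9 241.2] [8. 5.] a 22.0 bb [181.4 237.2 186.4 245.2]
[198.2 239.2] rect [199.  239.8] [7.9 5.3] a 21.5 bb [195.6 236.2 200.9 244.1]
[212.9 237.3
[... 5419 characters left out ...]
 bb [327.9 167.6 330.9 170.2]
[319.1 166.4] rect [319.2 166.4] [2.9 2.3] a 5.5 bb [317.7 165.2 320.6 167.8]
[300.1 165.7] rect [300.6 167. ] [14.9  6. ] a 67.5 bb [297.6 159.6 303.6 174.4]
slot top black
[291.5 229.1] rect [291.7 229.1] [6.8 0.9] a 3.0 bb [288.6 227.8 294.8 230.4]
[283.9 231.3] rect [285.2 232.3] [26.3  4.8] a 69.0 bb [273.6 225.8 298.1 235.4]
[280.2 224.8] rect [280.1 224.7] [4.3 1. ] a 2.8 bb [278.1 223.8 282.1 225.6]
[290.4 218.3] rect [290.5 218.1] [18.2 10.2] a 142.8 bb [281.1 211.4 299.8 224.6]
[294.6 209. ] rect [294.8 209.2] [12.8  1.2] a 6.9 bb [288.8 206.8 300.8 211.6]
stand top white
[290.6 218. ] rect [290.6 218. ] [28.1 26.1] a 687.9 bb [273.4 201.3 307.6 234.3]
```

```bash
python3 - <<'E'
from p import *
t=grab('top');s=grab('side')
print('fuse top-only',onz(t,212.3,232.75,.013),'tri',tri(t,(212.3,232.75),s,(247.4,313.1)))
print('big',onz(t,198.1,233.7,.015),onz(t,183.9,234.8,.015),[tri(t,a,s,b) for a,b in(((198.1,233.7),(241.4,325.9)),((183.9,234.8),(235.5,340.2)))])
for fn in (lambda i,h:h[:,:,2]>150,):
  for o in comps(t,172,215,55,40,fn):
    b=np.array([onz(t,*q,.014)[:2] for q in o['box']]); e=[b[1]-b[0],b[2]-b[1]]; e=max(e,key=np.linalg.norm); print('tray axis deg',np.degrees(np.arctan2(e[1],e[0])),np.linalg.norm(e))
# tray dark outline
print('tray outline');
ends=[((375.1,252.4),(381.9,252.1)),((389.4,251.9),(396.4,251.3)),((404,251.1),(410.7,250.6))]
far=[((373.2,224.5),(380,224)),((387.5,223.6),(394.2,223.4)),((401.9,222.7),(408.7,222.6))]
sn=[((303,190.1),(305.6,185.5)),None,None]
# side: far ends (larger x) at left ~303; near ends at right ~328
TN=np.mean(ends[0],0);TF=np.mean(far[0],0)
SN=np.mean([(327.6,196.2),(329.5,191.1)],0);SF=np.mean([(303,190.1),(305.6,185.5)],0)
n,en=tri(t,TN,s,SN);f,ef=tri(t,TF,s,SF);print('term near',n,en,'far',f,ef,'mid',(n+f)/2,'deg',np.degrees(np.arctan2(*(f-n)[[1,0]])),np.linalg.norm(n-f))
for z in(.03,.035):
  m=[(onz(t,*np.mean(e,0),z)+onz(t,*np.mean(g,0),z))/2 for e,g in zip(ends,far)]; print(z,m,np.linalg.norm(m[2]-m[0])/2, np.degrees(np.arctan2(*(m[0]-m[2])[:2]*[-1,1])))
# clips
for z in(.040,.044): print('clips top',z,(onz(t,379.4,244.1,z)+onz(t,378.5,231.9,z))/2, np.linalg.norm(onz(t,379.4,244.1,z)-onz(t,378.5,231.9,z)))
print('clip pair tri',tri(t,np.mean([(379.4,244.1),(378.5,231.9)],0),s,np.mean([(322.5,186.5),(312.1,183.7)],0)))
o=comps(t,268,196,48,46,lambda i,h:(h[:,:,2]>165)&(h[:,:,1]<40))[0]
b=np.array([onz(t,*q,.058)[:2] for q in o['box']]);print('stand',b.mean(0)); 
for i in range(4):
  e=b[(i+1)%4]-b[i];print(np.linalg.norm(e),np.degrees(np.arctan2(e[1],e[0])))
o=[o for o in comps(t,274,203,38,33,lambda i,h:h[:,:,2]<110) if o['a']>100][0]
b=np.array([onz(t,*q,.095)[:2] for q in o['box']]);print('grips',b.mean(0),[ (np.linalg.norm(b[(i+1)%4]-b[i]),np.degrees(np.arctan2(*(b[(i+1)%4]-b[i])[::-1]))) for i in range(2)])
E
```

```text
fuse top-only [0.5042 0.2026 0.013 ] tri (array([0.5041, 0.2019, 0.017 ]), np.float64(4.150078789539199e-05))
big [0.501  0.2361 0.015 ] [0.4975 0.27   0.015 ] [(array([0.501 , 0.2354, 0.0196]), np.float64(0.0003881166284776436)), (array([0.4974, 0.2691, 0.0192]), np.float64(0.0001467354876922282))]
tray axis deg -177.86296577350984 0.037145207871194366
tray axis deg -177.58478414348895 0.0503094407052983
tray axis deg -177.72950720556062 0.050917197975905965
tray outline
term near [ 0.4666 -0.1934  0.0252] 0.001518339855960851 far [ 0.533  -0.1885  0.024 ] 0.0011819158927195664 mid [ 0.4998 -0.1909  0.0246] deg 4.229170790651855 0.06652017071040112
0.03 [array([ 0.5001, -0.1897,  0.03  ]), array([ 0.5026, -0.2233,  0.03  ]), array([ 0.5054, -0.2573,  0.03  ])] 0.033887230831350146 4.410308317841689
0.035 [array([ 0.4999, -0.1887,  0.035 ]), array([ 0.5024, -0.2222,  0.035 ]), array([ 0.5051, -0.256 ,  0.035 ])] 0.03373669085835898 4.410308317841742
clips top 0.04 [ 0.5003 -0.1911  0.04  ] 0.028505600468571347
clips top 0.044 [ 0.5001 -0.1903  0.044 ] 0.02840338614006957
clip pair tri (array([ 0.4987, -0.1902,  0.0469]), np.float64(0.0025680129603407485))
stand [0.5406 0.0162]
0.06032935441013522 -18.975598580574793
0.06506712380662089 -109.27575461799849
0.060205287406085856 160.7685489045887
0.06479774769382073 70.83323249494714
grips [0.5371 0.0166] [(np.float64(0.022739647766696597), np.float64(-19.50020434518265)), (np.float64(0.040640627146681235), np.float64(-109.72523976136608))]
```

Everything agrees with the given sizes:
- **Fuse:** (504, 202.5), yaw 2.2°.
- **Seat:** (500, -190.5), yaw 4.3°.
- **Stand:** (540.6, 16.2), yaw -19.2°.

Next I move over the stand. The tool yaw of 25.2° has to become 160.8°, a turn of +135.6°.

Call:
arm_command(rows="60 120 0 0 0 40;180 380 -30 0 0 90;274 581 -53 0 0 135.6;274 581 -53 0 0 135.6;274 581 -53 0 0 135.6;274 581 -53 0 0 135.6;274 581 -53 0 0 135.6;274 581 -53 0 0 135.6;274 581 -53 0 0 135.6;274 581 -53 0 0 135.6;274 581 -53 0 0 135.6;274 581 -53 0 0 135.6", jaw=1, squeeze=40)

```text
t: 1.9
tool_pos: [0.541, 0.0176, 0.2504]
tool_rot: [-0.688, -3.065, 0.0]
contact_force: [-1.0, 0.6, 0.6]
opening: 0.0852
```

```bash
cat > st.py <<'E'
from h import *
import sys
from scipy.spatial.transform import Rotation as Ro
def st():
    o=monitor.get_obs();R=Ro.from_rotvec(o['tool_rot']).as_matrix()
    print('t',round(o['t'],2),'pos',(o['tool_pos']*1000).round(1),'yawx',np.degrees(np.arctan2(R[1,0],R[0,0])).round(2),'zdir',R[:,2].round(4),'F',o['contact_force'].round(1),'open',round(o['opening']*1000,1),'q',o['q'].round(2))
    return o
if __name__=='__main__': st()
E
python3 st.py
```

```text
t 1.9 pos [541.   17.6 250.4] yawx 154.71 zdir [-6.e-04 -1.e-04 -1.e+00] F [-1.   0.6  0.6] open 85.2 q [-0.1  -0.11  1.86 -0.    1.39 -1.23]
```

Call:
arm_command(rows="-0.4 -1.4 -30 0 0 6.1;-0.4 -1.4 -65 0 0 6.1;-0.4 -1.4 -95 0 0 6.1;-0.4 -1.4 -111 0 0 6.1;-0.4 -1.4 -111 0 0 6.1;-0.4 -1.4 -111 0 0 6.1;-0.4 -1.4 -111 0 0 6.1")

```text
t: 2.78
tool_pos: [0.5416, 0.0162, 0.1411]
tool_rot: [0.523, 3.095, -0.0]
contact_force: [-0.5, 0.2, 0.2]
opening: 0.0856
```

```bash
python3 - <<'E'
from st import *
st()
t=grab('top');s=grab('side')
c=lambda d,x,y,w,h,W,H: cv2.resize(d['frame'][y:y+h,x:x+w],(W,H),interpolation=cv2.INTER_CUBIC)
cv2.imwrite('pics/g1.png',np.hstack([c(t,235,170,100,100,400,400),c(s,220,180,100,100,400,400)])[:,:,::-1])
E
```

```text
t 2.77 pos [541.6  16.2 141.1] yawx 160.81 zdir [ 2.3e-03 -4.0e-04 -1.0e+00] F [-0.5  0.2  0.2] open 85.6 q [-0.11  0.01  1.94 -0.    1.19 -1.34]
```

View pics/g1.png

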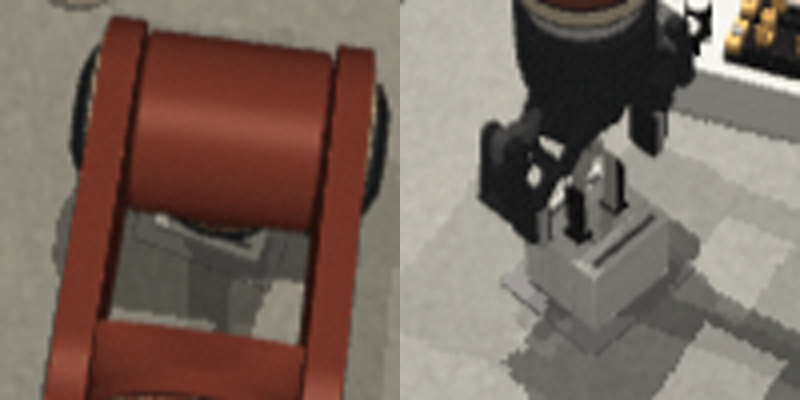

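The side view shows the fingers straddling the grips of the tweezers, which hang in the stand. The top view is hidden by the arm. Closing to about 29 mm.

Call:
arm_command(rows="-1 0 -1.5 0 0 0;-1 0 -1.5 0 0 0;-1 0 -1.5 0 0 0;-1 0 -1.5 0 0 0;-1 0 -1.5 0 0 0;-1 0 -1.5 0 0 0;-1 0 -1.5 0 0 0;-1 0 -1.5 0 0 0", jaw=0.345, squeeze=40)

```text
t: 3.88
tool_pos: [0.5404, 0.0162, 0.1394]
tool_rot: [0.523, 3.096, -0.0]
contact_force: [-0.2, 0.7, 3.4]
opening: 0.0296
```

```bash
python3 st.py
```

```text
t 3.88 pos [540.4  16.2 139.4] yawx 160.81 zdir [ 2.e-03 -4.e-04 -1.e+00] F [-0.2  0.7  3.4] open 29.6 q [-0.11  0.01  1.94 -0.    1.18 -1.34]
```

Call:
arm_command(rows="0 0 10 0 0 0;0 0 25 0 0 0;0 0 45 0 0 0;0 0 65 0 0 0;0 0 90 0 0 0;0 0 110 0 0 0;0 0 110 0 0 0;0 0 110 0 0 0")

```text
t: 4.88
tool_pos: [0.5401, 0.0162, 0.2488]
tool_rot: [0.524, 3.097, -0.0]
contact_force: [-0.0, -0.6, -0.7]
opening: 0.0297
```

```bash
python3 - <<'E'
from st import *
st()
s=grab('side')
c=lambda d,x,y,w,h,W,H: cv2.resize(d['frame'][y:y+h,x:x+w],(W,H),interpolation=cv2.INTER_CUBIC)
cv2.imwrite('pics/g2.png',c(s,190,130,150,150,600,600)[:,:,::-1])
E
```

```text
t 4.88 pos [540.1  16.2 248.8] yawx 160.81 zdir [ 9.e-04 -3.e-04 -1.e+00] F [-0.  -0.6 -0.7] open 29.7 q [-0.11 -0.11  1.87 -0.    1.39 -1.34]
```

View pics/g2.png

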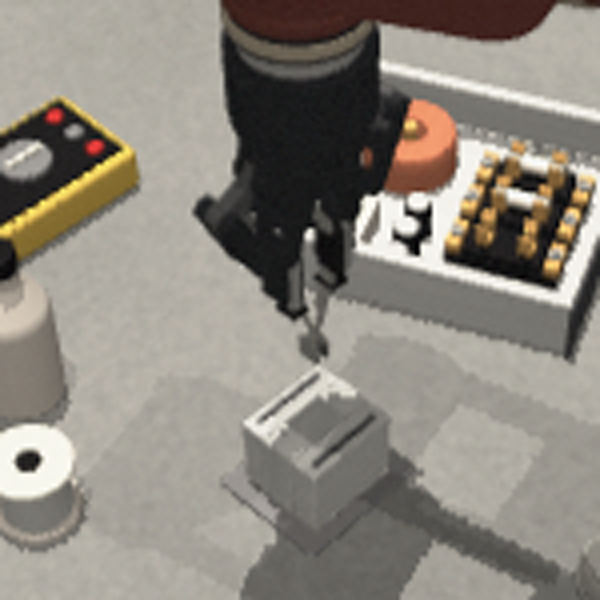

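The tweezers are held upright and clear of the stand; the tips are at about (268,220) in the side view. Moving over the tray, turning +21.4° and opening the jaws above it.

Call:
arm_command(rows="-10 46 -10 0 0 7;-20 93 -20 0 0 14;-30 140 -20 0 0 21.4;-36 186 -20 0 0 21.4;-36 186 -20 0 0 21.4;-36 186 -20 0 0 21.4;-36 186 -20 0 0 21.4;-36 186 -20 0 0 21.4")

```text
t: 5.92
tool_pos: [0.5041, 0.2013, 0.2281]
tool_rot: [0.058, -3.141, 0.001]
contact_force: [1.1, 0.2, -1.0]
opening: 0.0296
```

Call:
arm_command(rows="0 0 0 0 0 0;0 0 0 0 0 0;0 0 0 0 0 0;0 0 0 0 0 0;0 0 0 0 0 0;0 0 0 0 0 0", jaw=0.238)

```text
t: 6.68
tool_pos: [0.5041, 0.2014, 0.2281]
tool_rot: [0.058, -3.141, 0.0]
contact_force: [0.1, 0.1, -1.0]
opening: 0.0209
```

```bash
python3 - <<'E'
from st import *
o=st()
s=grab('side');p=o['tool_pos']
for dz in(.054,.126,.131): print(dz,proj(s,p-[0,0,dz]).round(1))
print('fuse',proj(s,[.5042,.2024,.013]).round(1))
u,v=proj(s,p-[0,0,.126]).astype(int)
c=lambda d,x,y,w,h,W,H: cv2.resize(d['frame'][y:y+h,x:x+w],(W,H),interpolation=cv2.INTER_CUBIC)
x0,y0=u-60,v-60;print(x0,y0)
cv2.imwrite('pics/g3.png',c(s,x0,y0,120,120,600,600)[:,:,::-1])
E
```

```text
t 6.67 pos [504.1 201.4 228.1] yawx -177.88 zdir [-2.e-04 -3.e-04 -1.e+00] F [ 0.1  0.1 -1. ] open 20.9 q [ 0.24 -0.08  1.88 -0.    1.35 -1.36]
0.054 [242.7 272.3]
0.126 [245.1 292.1]
0.131 [245.2 293.4]
fuse [247.4 314.2]
185 232
```

View pics/g3.png

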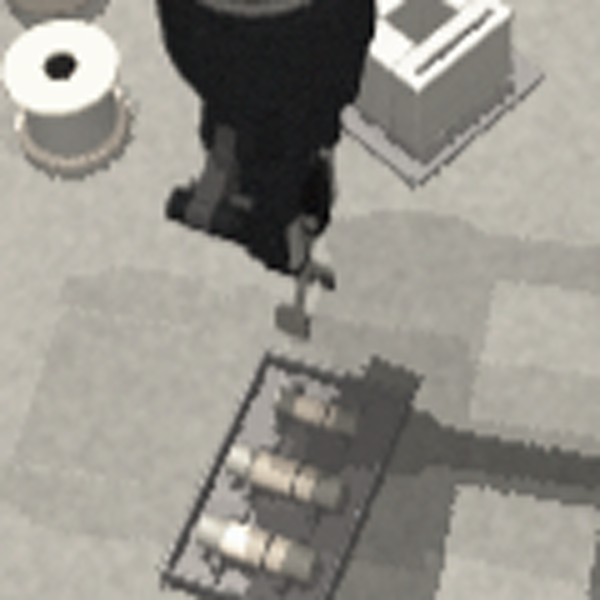

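The jaws are open over the small fuse: near tip about (244,297), far tip about (249,288), with the middle within 1-2 px of prediction. Descending.

Call:
arm_command(rows="0 1 -20 0 0 0;0 1 -40 0 0 0;0 1 -55 0 0 0;0 1 -65 0 0 0;0 1 -72 0 0 0;0 1 -72 0 0 0")

```text
t: 7.48
tool_pos: [0.504, 0.2023, 0.1556]
tool_rot: [0.058, -3.14, 0.001]
contact_force: [-0.5, 0.1, -0.6]
opening: 0.021
```

Call:
arm_command(rows="0 0 -3 0 0 0;0 0 -7 0 0 0;0 0 -11 0 0 0;0 0 -15 0 0 0;0 0 -16 0 0 0;0 0 -16 0 0 0")

```text
t: 8.22
tool_pos: [0.5039, 0.2023, 0.1395]
tool_rot: [0.058, -3.14, 0.001]
contact_force: [-0.2, 0.7, 0.1]
opening: 0.0211
```

```bash
python3 - <<'E'
from st import *
o=st()
s=grab('side')
u,v=243,305
c=lambda d,x,y,w,h,W,H: cv2.resize(d['frame'][y:y+h,x:x+w],(W,H),interpolation=cv2.INTER_CUBIC)
cv2.imwrite('pics/g4.png',c(s,205,255,80,100,480,600)[:,:,::-1])
E
```

```text
t 8.22 pos [503.9 202.3 139.5] yawx -177.88 zdir [-1.1e-03 -6.0e-04 -1.0e+00] F [-0.2  0.7  0.1] open 21.1 q [ 0.24  0.02  1.94 -0.    1.19 -1.36]
```

View pics/g4.png

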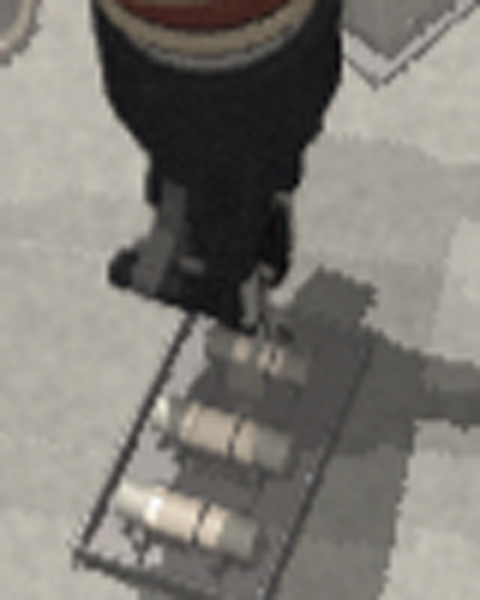

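The near jaw covers the middle of the fuse, slightly right of centre, and there is no contact force. Closing and lifting.

Call:
arm_command(rows="0 0 0 0 0 0;0 0 0 0 0 0;0 0 0 0 0 0;0 0 0 0 0 0;0 0 0 0 0 0;0 0 0 0 0 0", jaw=0.355)

```text
t: 9.02
tool_pos: [0.5041, 0.2023, 0.1398]
tool_rot: [0.058, -3.14, 0.001]
contact_force: [0.3, 0.3, 1.3]
opening: 0.0304
```

Call:
arm_command(rows="0 0 6 0 0 0;0 0 15 0 0 0;0 0 30 0 0 0;0 0 50 0 0 0;0 0 70 0 0 0;0 0 90 0 0 0;0 0 95 0 0 0;0 0 95 0 0 0;0 0 95 0 0 0")

```text
t: 10.15
tool_pos: [0.5036, 0.2022, 0.2337]
tool_rot: [0.058, -3.139, 0.001]
contact_force: [0.2, 0.8, -1.0]
opening: 0.0305
```

```bash
python3 - <<'E'
from st import *
o=st()
s=grab('side')
p=o['tool_pos'];u,v=proj(s,p-[0,0,.126]);print(u,v)
x0,y0=int(u)-40,int(v)-45;print(x0,y0)
c=lambda d,x,y,w,h,W,H: cv2.resize(d['frame'][y:y+h,x:x+w],(W,H),interpolation=cv2.INTER_CUBIC)
cv2.imwrite('pics/g5.png',c(s,x0,y0,80,80,600,600)[:,:,::-1])
E
```

```text
t 10.15 pos [503.6 202.2 233.7] yawx -177.88 zdir [-2.4e-03 -9.0e-04 -1.0e+00] F [ 0.2  0.8 -1. ] open 30.5 q [ 0.24 -0.09  1.87 -0.    1.36 -1.36]
244.910741658803 291.03358100417523
204 246
```

View pics/g5.png

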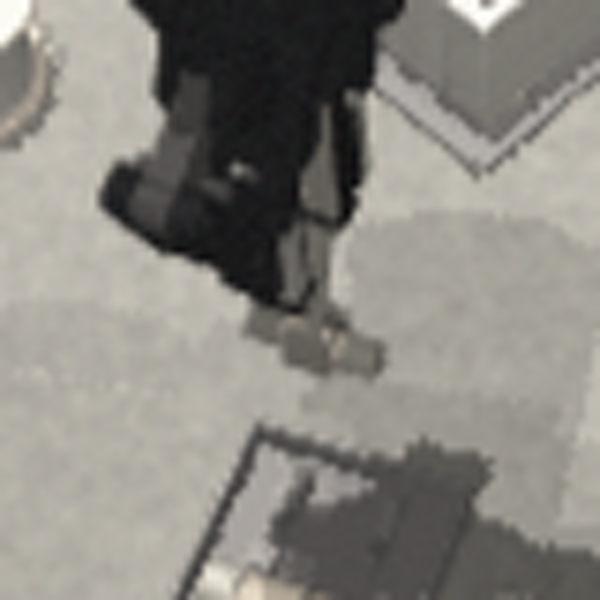

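The fuse is gripped near its centre and is level (centre about (246,292) in the side view). Carrying it to the module.

Call:
arm_command(rows="0 -40 0 0 0 0;0 -90 0 0 0 0;0 -140 0 0 0 2.2;0 -190 0 0 0 2.2;-1 -240 0 0 0 2.2;-2 -290 0 0 0 2.2;-2.6 -340 0 0 0 2.2;-2.6 -375 0 0 0 2.2;-2.6 -392.7 0 0 0 2.2;-2.6 -392.7 0 0 0 2.2;-2.6 -392.7 0 0 0 2.2;-2.6 -392.7 0 0 0 2.2")

```text
t: 11.7
tool_pos: [0.5011, -0.1893, 0.2335]
tool_rot: [0.121, -3.137, 0.001]
contact_force: [-0.2, 0.3, -0.9]
opening: 0.0302
```

```bash
python3 st.py
```

```text
t 11.7 pos [ 501.1 -189.3  233.5] yawx -175.59 zdir [-2.7e-03 -6.0e-04 -1.0e+00] F [-0.2  0.3 -0.9] open 30.2 q [-0.5  -0.11  1.89 -0.    1.36 -2.15]
```

Call:
arm_command(rows="0 -1.2 -15 0 0 0;0 -1.2 -30 0 0 0;0 -1.2 -43 0 0 0;0 -1.2 -52 0 0 0;0 -1.2 -55.5 0 0 0;0 -1.2 -55.5 0 0 0;0 -1.2 -55.5 0 0 0")

```text
t: 12.58
tool_pos: [0.5014, -0.1908, 0.1787]
tool_rot: [0.121, -3.138, 0.002]
contact_force: [0.3, -0.2, -1.1]
opening: 0.0306
```

```bash
python3 - <<'E'
from st import *
o=st()
s=grab('side');t=grab('top')
p=o['tool_pos'];print('side fuse pred',proj(s,p-[0,0,.1265]),'seat',proj(s,[.5,-.1905,.035]),'top',proj(t,p-[0,0,.1265]))
c=lambda d,x,y,w,h,W,H: cv2.resize(d['frame'][y:y+h,x:x+w],(W,H),interpolation=cv2.INTER_CUBIC)
cv2.imwrite('pics/g6.png',np.hstack([c(s,285,140,60,75,480,600),c(t,360,210,40,75,320,600)])[:,:,::-1])
E
```

```text
t 12.57 pos [ 501.4 -190.8  178.7] yawx -175.59 zdir [-0.0017 -0.0012 -1.    ] F [ 0.3 -0.2 -1.1] open 30.6 q [-0.5  -0.05  1.93 -0.    1.26 -2.15]
side fuse pred [316.00812091 183.20590559] seat [316.15268588 188.02946804] top [379.83404895 237.25041255]
```

View pics/g6.png

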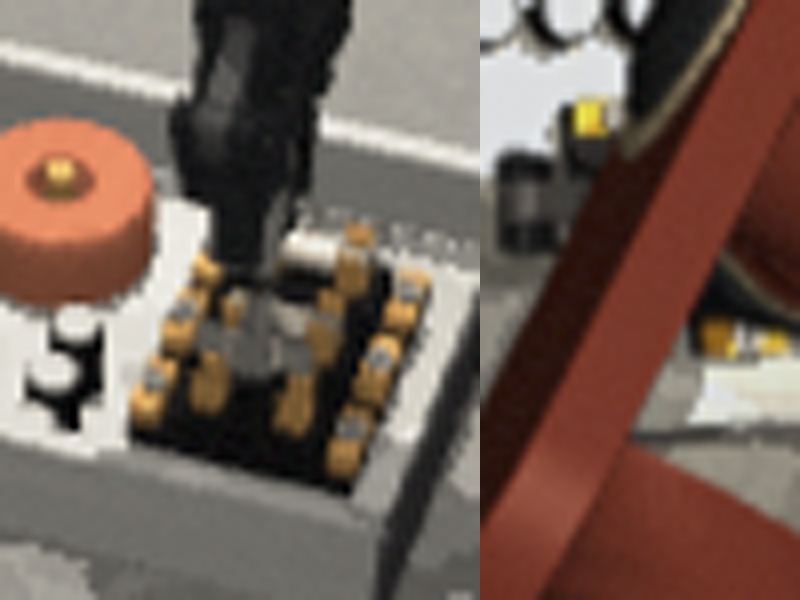

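Side view: the fuse hangs centred (centre about (317,183)) between the empty clips, which are at about (311/322,188), at the predicted height. The top view is hidden by the arm. Lowering gently.

Call:
arm_command(rows="-0.2 0.3 -3 0 0 0;-0.2 0.3 -6 0 0 0;-0.2 0.3 -8 0 0 0;-0.2 0.3 -9 0 0 0;-0.2 0.3 -9 0 0 0")

```text
t: 13.3
tool_pos: [0.5011, -0.1904, 0.1695]
tool_rot: [0.121, -3.137, 0.002]
contact_force: [0.0, 1.3, -1.0]
opening: 0.0305
```

Call:
arm_command(rows="0 0 -1 0 0 0;0 0 -1.5 0 0 0;0 0 -2 0 0 0;0 0 -2 0 0 0")

```text
t: 13.8
tool_pos: [0.5014, -0.1904, 0.168]
tool_rot: [0.121, -3.138, 0.002]
contact_force: [0.0, 1.3, 2.5]
opening: 0.0304
```

Call:
arm_command(rows="0 0 -1 0 0 0;0 0 -1.5 0 0 0;0 0 -2 0 0 0;0 0 -2 0 0 0")

```text
t: 14.3
tool_pos: [0.5022, -0.1909, 0.1674]
tool_rot: [-0.121, 3.138, -0.004]
contact_force: [-0.1, 0.5, 5.5]
opening: 0.0303
```

Call:
arm_command(rows="-0.5 0 -1.5 0 0 0;-0.5 0 -2.5 0 0 0;-0.5 0 -3 0 0 0;-0.5 0 -3 0 0 0")

```text
t: 14.8
tool_pos: [0.5029, -0.1916, 0.1665]
tool_rot: [-0.121, 3.135, -0.007]
contact_force: [-0.1, 0.5, 7.3]
opening: 0.0305
```

```bash
python3 st.py
```

```text
t 14.8 pos [ 502.9 -191.6  166.5] yawx -175.59 zdir [ 0.0043 -0.0045 -1.    ] F [-0.1  0.5  7.3] open 30.5 q [-0.5  -0.03  1.94 -0.    1.23 -2.15]
```

Call:
arm_command(rows="-1.5 0.8 -1.5 0.25 0.25 0;-1.5 0.9 -3 0.3 0.3 0;-1.5 0.9 -4 0.3 0.3 0;-1.5 0.9 -4 0.3 0.3 0")

```text
t: 15.3
tool_pos: [0.5028, -0.1916, 0.1648]
tool_rot: [-0.121, 3.136, -0.003]
contact_force: [0.1, 0.9, 9.0]
opening: 0.0304
```

```bash
python3 st.py
```

```text
t 15.3 pos [ 502.8 -191.6  164.8] yawx -175.59 zdir [ 0.0029 -0.0018 -1.    ] F [0.1 0.9 9. ] open 30.4 q [-0.5  -0.03  1.94 -0.    1.23 -2.15]
```

Call:
arm_command(rows="-1.5 0.8 -1.5 0.2 0.2 0;-1.5 0.8 -3 0.2 0.2 0;-1.5 0.8 -4.5 0.2 0.2 0;-1.5 0.8 -4.5 0.2 0.2 0")

```text
t: 15.8
tool_pos: [0.5019, -0.1914, 0.161]
tool_rot: [-0.121, 3.138, 0.0]
contact_force: [-0.0, -1.0, 3.7]
opening: 0.0304
```

```bash
python3 st.py
```

```text
t 15.8 pos [ 501.9 -191.4  161. ] yawx -175.59 zdir [ 1.3e-03  1.0e-04 -1.0e+00] F [-0.  -1.   3.7] open 30.4 q [-0.5  -0.02  1.94  0.    1.22 -2.15]
```

The force fell from 9 to 3.7 N with the tool at 161, which is the snap-in. A light push will confirm the floor.

Call:
arm_command(rows="-0.7 0.4 -1 0.1 0.1 0;-0.7 0.4 -2 0.1 0.1 0;-0.7 0.4 -2.5 0.1 0.1 0;-0.7 0.4 -2.5 0.1 0.1 0")

```text
t: 16.3
tool_pos: [0.5021, -0.1916, 0.1602]
tool_rot: [-0.121, 3.137, 0.0]
contact_force: [-0.9, 0.1, 9.4]
opening: 0.0301
```

```bash
python3 - <<'E'
from st import *
o=st()
s=grab('side')
c=lambda d,x,y,w,h,W,H: cv2.resize(d['frame'][y:y+h,x:x+w],(W,H),interpolation=cv2.INTER_CUBIC)
cv2.imwrite('pics/g7.png',c(s,285,145,60,60,600,600)[:,:,::-1])
E
```

```text
t 16.3 pos [ 502.1 -191.6  160.2] yawx -175.59 zdir [ 2.e-03  3.e-04 -1.e+00] F [-0.9  0.1  9.4] open 30.1 q [-0.5  -0.02  1.94  0.    1.22 -2.15]
```

View pics/g7.png

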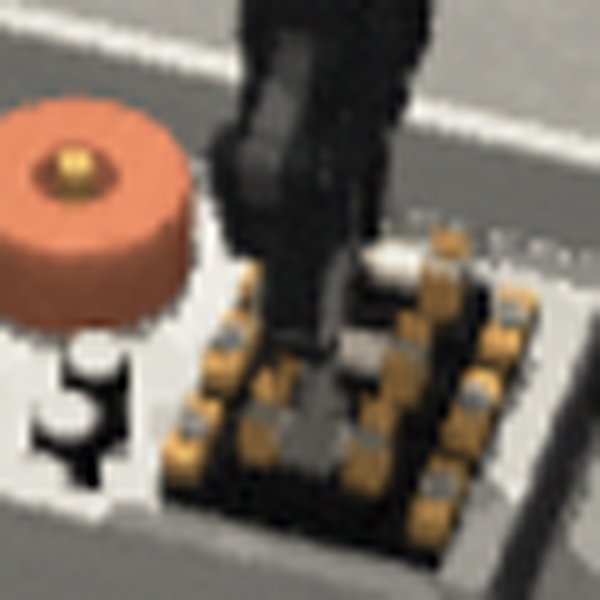

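The fuse caps sit inside both clips ((258,425) and (368,445) in the crop), and the force rises at the stop, so it is home. Easing off the push, opening and lifting.

Call:
arm_command(rows="-0.5 0.5 0.5 0 0 0;-0.5 0.5 0.7 0 0 0;-0.5 0.5 0.7 0 0 0;-0.5 0.5 0.7 0 0 0;-0.5 0.5 0.7 0 0 0;-0.5 0.5 0.7 0 0 0;-0.5 0.5 0.7 0 0 0", jaw=0.236)

```text
t: 17.23
tool_pos: [0.5016, -0.1911, 0.161]
tool_rot: [-0.121, 3.137, 0.0]
contact_force: [-0.0, -0.3, -1.4]
opening: 0.0205
```

Call:
arm_command(rows="0 0 3 0 0 0;0 0 7 0 0 0;0 0 12 0 0 0;0 0 18 0 0 0;0 0 18 0 0 0")

```text
t: 17.85
tool_pos: [0.502, -0.1913, 0.1799]
tool_rot: [-0.121, 3.136, -0.001]
contact_force: [0.4, 0.5, -0.7]
opening: 0.0206
```

```bash
python3 st.py
```

```text
t 17.85 pos [ 502.  -191.3  179.9] yawx -175.59 zdir [ 3.5e-03 -6.0e-04 -1.0e+00] F [ 0.4  0.5 -0.7] open 20.6 q [-0.5  -0.05  1.93  0.    1.26 -2.15]
```

Call:
arm_command(rows="0 0 25 0 0.2 0;0 0 50 0 0.2 0;0 0 70 0 0.2 0;5 30 72 0 0.2 -5;15 80 72 0 0.2 -12;25 130 72 0 0.2 -18;34 180 72 0 0.2 -23.6;38.4 207.5 72 0 0.2 -23.6;38.4 207.5 72 0 0.2 -23.6;38.4 207.5 72 0 0.2 -23.6;38.4 207.5 72 0 0.2 -23.6;38.4 207.5 72 0 0.2 -23.6", jaw=0.345)

```text
t: 19.35
tool_pos: [0.5404, 0.0153, 0.252]
tool_rot: [-0.526, -3.097, 0.002]
contact_force: [-0.3, -1.8, -0.1]
opening: 0.0296
```

```bash
python3 - <<'E'
from st import *
o=st()
s=grab('side');t=grab('top')
p=o['tool_pos']
for dz in (.126,.131): print('tip pred',proj(s,p-[0,0,dz]).round(1))
c=lambda d,x,y,w,h,W,H: cv2.resize(d['frame'][y:y+h,x:x+w],(W,H),interpolation=cv2.INTER_CUBIC)
cv2.imwrite('pics/g8.png',np.hstack([c(s,230,185,80,80,400,400),c(s,290,150,60,60,400,400)])[:,:,::-1])
cv2.imwrite('pics/top8.png',t['frame'][:,:,::-1])
E
```

```text
t 19.35 pos [540.4  15.3 252. ] yawx 160.73 zdir [-4.0e-04 -1.3e-03 -1.0e+00] F [-0.3 -1.8 -0.1] open 29.6 q [-0.11 -0.11  1.86 -0.    1.39 -1.34]
tip pred [267.7 215.2]
tip pred [267.8 216.7]
```

View pics/g8.png

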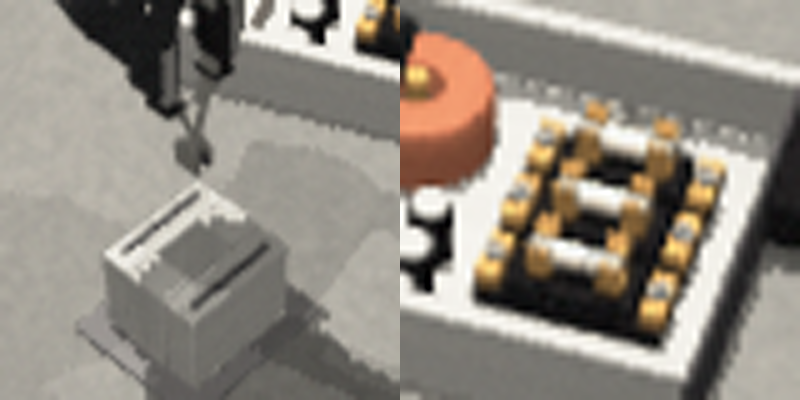

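The fuse lies in both clips, parallel to and level with its neighbours. The tweezers hang straight above the slot, tip about (268,218). Lowering into the stand.

Call:
arm_command(rows="0 0.9 -20 0 0 0;0 0.9 -40 0 0 0;0 0.9 -58 0 0 0;0 0.9 -74 0 0 0;0 0.9 -88 0 0 0;0 0.9 -98 0 0 0;0 0.9 -104 0 0 0;0 0.9 -104 0 0 0")

```text
t: 20.45
tool_pos: [0.5404, 0.0165, 0.1477]
tool_rot: [-0.525, -3.097, 0.002]
contact_force: [0.8, 0.8, -1.0]
opening: 0.0293
```

```bash
python3 st.py
```

```text
t 20.45 pos [540.4  16.5 147.7] yawx 160.76 zdir [-8.0e-04 -1.2e-03 -1.0e+00] F [ 0.8  0.8 -1. ] open 29.3 q [-0.11  0.    1.94 -0.    1.2  -1.34]
```

Call:
arm_command(rows="0 0 -3 0 0 0;0 0 -5.5 0 0 0;0 0 -7.5 0 0 0;0 0 -7.5 0 0 0")

```text
t: 20.95
tool_pos: [0.5403, 0.0165, 0.1401]
tool_rot: [-0.525, -3.096, 0.002]
contact_force: [-0.6, 0.0, -0.8]
opening: 0.0295
```

Call:
arm_command(rows="0 0 0 0 0 0;0 0 0 0 0 0;0 0 0 0 0 0;0 0 0 0 0 0;0 0 0 0 0 0;0 0 0 0 0 0;0 0 0 0 0 0;0 0 0 0 0 0", jaw=1)

```text
t: 21.95
tool_pos: [0.5403, 0.0165, 0.14]
tool_rot: [-0.525, -3.097, 0.002]
contact_force: [0.4, -0.0, -0.8]
opening: 0.0855
```

```bash
python3 st.py
```

```text
t 21.95 pos [540.3  16.5 140. ] yawx 160.76 zdir [-0.0011 -0.0012 -1.    ] F [ 0.4 -0.  -0.8] open 85.5 q [-0.11  0.01  1.94 -0.    1.19 -1.34]
```

Raising, then backing off toward the robot's right and clear of the cameras' line of sight.

Call:
arm_command(rows="0 0 20 0 0 0;0 0 45 0 0 0;0 0 80 0 0 0;0 0 115 0 0 0;0 0 130 0 0 0;-30 -60 140 0 0 0;-60 -120 150 0 0 0;-90 -180 160 0 0 0;-120 -240 160 0 0 0;-150 -300 160 0 0 0;-180 -360 160 0 0 0;-210 -420 160 0 0 0")

```text
t: 23.45
tool_pos: [0.3441, -0.3744, 0.3001]
tool_rot: [-0.525, -3.097, 0.002]
contact_force: [0.6, 0.2, -0.1]
opening: 0.0854
```

Call:
arm_command(rows="-20 -60 0 0 0 0;-40 -110 0 0 0 0;-40 -110 0 0 0 0;-40 -110 0 0 0 0;-40 -110 0 0 0 0")

```text
t: 24.08
tool_pos: [0.3047, -0.4834, 0.3]
tool_rot: [-0.523, -3.097, 0.001]
contact_force: [0.3, -0.2, 0.3]
opening: 0.0858
```

```bash
python3 - <<'E'
from st import *
from p import *
st()
t=grab('top');s=grab('side')
print('slot top');P([o for o in comps(t,274,203,38,33,lambda i,h:h[:,:,2]<110) if o['a']>50])
print('stand top');P(comps(t,268,196,48,46,lambda i,h:(h[:,:,2]>165)&(h[:,:,1]<40)))
print('brass');P(comps(t,366,215,50,45,brass))
print('white');P(comps(t,372,228,40,20,lambda i,h:(h[:,:,2]>130)&(h[:,:,1]<70),100))
c=lambda d,x,y,w,h,W,H: cv2.resize(d['frame'][y:y+h,x:x+w],(W,H),interpolation=cv2.INTER_CUBIC)
cv2.imwrite('pics/g9.png',np.vstack([np.hstack([c(t,360,210,60,60,300,300),c(t,260,190,60,60,300,300)]),np.hstack([c(s,290,150,60,60,300,300),c(s,235,200,70,70,300,300)])])[:,:,::-1])
E
```

```text
t 24.07 pos [ 304.7 -483.4  300. ] yawx 160.83 zdir [-0.0008 -0.0008 -1.    ] F [ 0.3 -0.2  0.3] open 85.8 q [-1.14 -0.07  1.74 -0.    1.47 -2.37]
slot top
[283.9 231.3] rect [285.2 232.2] [26.2  4.7] a 68.6 bb [273.6 225.8 297.9 235.4]
[290.5 218.5] rect [290.6 218.2] [18.  10.3] a 141.5 bb [281.2 211.6 299.7 224.6]
stand top
[290.6 218. ] rect [290.6 218. ] [28.2 26.1] a 688.7 bb [273.4 201.3 307.6 234.3]
brass
[375.1 252.4] rect [375.1 252.4] [4.4 3.6] a 13.6 bb [373.3 250.2 376.9 254.6]
[381.9 252.1] rect [381.9 252.1] [4.1 2.9] a 10.4 bb [380.4 250.1 383.3 254.2]
[389.4 251.9] rect [389.4 251.9] [4.2 3.9] a 14.4 bb [387.4 249.8 391.3 254.1]
[396.4 251.2] rect [396.4 251.3] [4.5 3.4] a 11.7 bb [394.4 249.1 397.9 253.6]
[404.  251.1] rect [404.1 251.1] [4.2 3.9] a 13.8 bb [402.2 248.9 406.1 253.2]
[410.7 250.6] rect [410.7 250.5] [4.4 2.8] a 9.2 bb [408.9 248.6 412.1 252.8]
[376.3 244.4] rect [376.3 244.4] [4.3 2.3] a 7.9 bb [375.1 242.1 377.9 246.3]
[382.2 243.8] rect [382.2 243.9] [4.2 3. ] a 9.4 bb [380.7 241.7 383.7 245.9]
[391.2 243.6] rect [391.2 243.5] [4.4 1.8] a 6.4 bb [3
[... 1057 characters left out ...]
ct [401.9 222.8] [4.  3.6] a 12.3 bb [399.9 220.8 403.8 224.7]
[408.6 222.6] rect [408.4 222.5] [4.1 3.1] a 10.0 bb [406.8 220.4 409.9 224.6]
white
[384.1 245.1] rect [384.  244.6] [5.8 1.4] a 4.3 bb [383.3 241.7 384.7 247.4]
[398.6 242.6] rect [398.6 242.7] [2.8 0.9] a 1.6 bb [398.1 241.3 399.1 244.1]
[383.3 235.6] rect [383.3 235.6] [2.1 1. ] a 1.6 bb [382.8 234.6 383.8 236.7]
[397.9 231.9] rect [398.  231.4] [1.2 3.3] a 2.1 bb [397.2 229.7 398.4 233.1]
[378.5 237.7] rect [378.5 237.5] [16.  4.] a 49.6 bb [376.4 229.6 380.6 245.6]
[393.1 237.2] rect [392.9 237.4] [16.3  4.3] a 51.8 bb [390.7 229.2 395.2 245.4]
[407.6 236.3] rect [407.5 236.3] [16.1  4.2] a 51.8 bb [405.3 228.3 409.6 244.3]
```

View pics/g9.png

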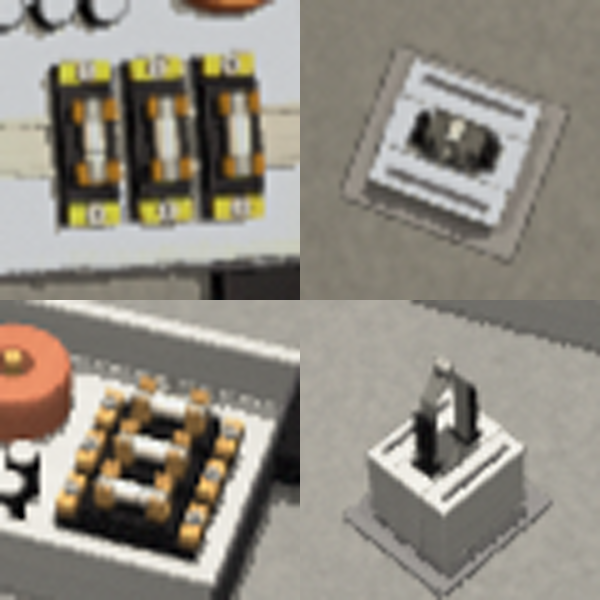

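Top and side views: the fuse at (378.5,237.6) lines up with its neighbours at one 14.5 px pitch and lies parallel to them. The tweezers' mask is back within 0.2 px of where it started, and the module and stand have not moved. Handing in.

```bash
python3 -c "
from station import workorder
print(workorder.finish_job())"
```

```text
the job is handed in; nothing more can be done
None
```

The spare fuse is in the empty pair of clips and the tweezers are back upright in their stand. I handed the job in at about 24 s; no verdict was reported.

**What I did:** I took the tweezers from the stand, picked the small fuse out of the tray with them and lifted it well clear. I then pressed it into the clips. The push rose to about 9 N and fell to 3.7 N as the fuse snapped in. A light push then met a firm stop at the expected height. I opened the jaws, returned the tweezers and backed the arm away.

**Last checks:**
- **Fuse:** in the top view it lines up with its two neighbours at the same 14.5 px spacing. It lies parallel, and the side view shows it level in both clips. I judged its height from the tool position (within about 1 mm) and from the pictures, not measured directly.
- **Tweezers:** their mask is within 0.2 px of where it was at the start, and the side view shows them upright.
- **Surroundings:** the module and stand have not moved. I did not re-measure the thick fuses, screwdriver, spool or drive at the end. I felt no unexpected contact, and the thick fuses had not moved in the picture taken just before closing on the small fuse.

**Disagreements:**
- While pressing, the arm gave way by about 1–2 mm sideways and tilted slightly; I corrected this during the push.
- The side camera put the held fuse about 1 px (some 2 mm) off along its axis. That is within tolerance, and I allowed for about 1 mm of it.

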